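# Peel the top slide tray off its clinging stack and hold it over the light pad

### The job

Take the top slide tray by its pull tab and peel it off the stack: raise the tab corner first, tilting the tray by a good ten degrees while its opposite corner still rests in the tray below, and only then lift it away, leaving the tray below seated. Carry it over the light pad and finish while holding it there in the gripper, still, roughly level, with the tray's middle above the middle of the pad and about 10 cm above it, clear of everything. Leave the bottle, the mouse and the slide box alone.

Things in the scene. Friction and masses are not known exactly. Their poses are not given: they have to be found in the camera images.
- top_tray: Top tray: white plastic stepped tray, 120 (its x) x 90 (y) x 24 mm, 95-160 g, open above, walls 3 mm; origin at the centre of its underside, z up. Its foot, the lowest 12 mm, 108 x 78 mm, is nested 9 mm deep with 3 mm play a side in the equal tray below: it starts with its origin 15 mm above the lower tray's, 36 mm above the bench. A 3 mm seam shows between the two rims.
- tab (a point): Grip point of the top tray's pull tab, at (73.6, 55.2, 36) mm in its frame, 92 mm from its centre. The tab is an upright white fin 10 mm thick, standing out 29 mm from the +x +y corner along the diagonal (direction (0.8, 0.6)), from 13 to 49 mm above the tray's underside, free on both sides. Pinch it from above across its thickness: fingers close along (-0.6, 0.8) in the tray's frame.
- far_corner (a point): Foot corner of the top tray opposite to the tab, (-54, -39, 0) mm in its frame: it stays down while peeling. The tray clings in the nest: four sprung tongues in the lower tray's long rims, 32 mm either side of the middle, press on the foot's long sides with 1 to 2 N each and drag until the foot is 8 mm or so out.
- nest_far (a point): Point of the lower tray on which far_corner rests in the nest, at (-54, -39, 15) mm in the lower tray's frame.
- tab_corner (a point): Corner of the top tray's foot below the tab, at (54, 39, 0) mm in the top tray's frame.
- side_corner_a (a point): Corner of the top tray's foot at (-54, 39, 0) mm in its frame.
- side_corner_b (a point): Corner of the top tray's foot at (54, -39, 0) mm in its frame.
- tray_centre (a point): Middle of the top tray, 12 mm above its underside (0, 0, 12 mm in its frame).
- lower_tray: The tray below: a stainless steel tray of the same stepped shape, without a tab, about 0.5 kg, with small grey sprung tongues inside its rim; origin at the centre of its underside, 21 mm above the bench. It sits loose in the stand's nest and must stay seated.
- stand: Fixed stand that carries the stack: aluminium plate 150 x 120 x 6 mm with a grey tray-shaped nest on it, rim 30 mm above the bench; origin at the centre of its underside on the bench.
- light_pad: Fixed flat light pad lying on the bench: grey frame 190 x 150 x 10 mm with a plain white 165 x 125 mm panel on top; origin at the centre of its underside, on the bench.
- bottle: Bystander: bottle with a blue cap, 52 mm across, 95 mm tall, standing; origin at the centre of its underside.
- mouse: Bystander: grey computer mouse, 100 x 60 x 30 mm; origin at the centre of its underside.
- slide_box: Bystander: closed grey slide box, 60 x 80 x 33 mm, lying on the bench between stack and pad; origin at the centre of its underside.
Not all that is in view belongs to the job. Several things have the shape of the light_pad; the one meant has the colours described above. What is shaped like the top_tray but red is not meant.

How it is judged:
On the way, in this order (a step that is already met when the one before it is completed fails the run):
1. the tab corner is raised, the top tray tilted by at least 7 degrees while its opposite corner still rests in the tray below (within 8 mm) (angle between top_tray's own z axis and vertical above 0.12 rad and distance between far_corner and nest_far below 0.008 m and z of tab_corner in the frame of lower_tray above 0.027 m and contact force between the fingers and top_tray above 0.3 N), for 0.1 s.
2. the top tray is off the stack, in the gripper, the tray below still seated (distance between far_corner and nest_far above 0.04 m and contact force between top_tray and lower_tray below 0.05 N and contact force between the fingers and top_tray above 0.3 N and distance of lower_tray from where it was at the start of the episode below 0.01 m), for 0.1 s.
At the end, for the whole second after the job is handed in: Top tray held at rest over the light pad: its middle within 40 mm of the pad's centre and 70-170 mm above the bench, within 17 deg of level, corners over 30 mm up, pad untouched; lower tray moved under 10 mm and tilted under 3 deg, bystanders moved under 20 mm (horizontal distance between tray_centre and light_pad below 0.04 m and z of tray_centre in the frame of light_pad between 0.07 and 0.17 m and angle between top_tray's own z axis and vertical below 0.3 rad and height (world z) of each of far_corner, tab_corner, side_corner_a, side_corner_b above 0.03 m and contact force between the fingers and top_tray above 1 N and contact force between top_tray and light_pad below 0.05 N and linear speed of top_tray below 0.03 m/s and distance of lower_tray from where it was at the start of the episode below 0.01 m and angle between lower_tray's own z axis and vertical below 0.06 rad and distance of each of bottle, mouse, slide_box from where it was at the start of the episode below 0.02 m); the arm keeps its last pose, push and grip.
It fails at once if the lower tray is pulled out of its nest (moved more than 15 mm or tilted more than 8 degrees) (distance of lower_tray from where it was at the start of the episode above 0.015 m or angle between lower_tray's own z axis and vertical above 0.14 rad).
It fails at once if a bystander is pushed or knocked over (moved more than 20 mm or the bottle tipped) (distance of any of bottle, mouse, slide_box from where it was at the start of the episode above 0.02 m or angle between bottle's own z axis and vertical above 0.4 rad).
It also fails if it takes over 48 s, if anything falls off the work surface, if the arm or the gripper's body presses on something with over 40 N, if the wrist force passes 120 N, or if a joint passes its speed limit or range.

### The arm

A 7-joint arm with a two-finger parallel gripper is mounted at the origin on the work surface. World frame = base frame: x ahead of the robot, y to its left, z up, the work surface at z = 0. Lengths are in m, angles in rad, forces in N, time in s.
With the tool pointing down it reaches from about 0.35 to 0.9 m from the base axis. Payload 8.1 kg.
Tool frame: the origin (TCP) lies on the centre line of the jaws, within the pads' length; the fingertips stand 19 mm ahead of it and the grasp point (between the pads) is the TCP (arm.tip_reach is the distance from the TCP to the fingertips, in m); z points along the fingers, y is the line along which they close (so a half turn about z gives the same grasp; the last joint's range is limited). The gripper opens to 92 mm and grips with 3 to 60 N. Pads are 19 mm wide; open, the fingers measure 130 mm over their backs; the gripper's body (75 mm by 190 mm) begins 47 mm behind the grasp point.
Start: joints at [-0.103, 0.434, 0.025, 1.573, -0.012, 1.134, -0.075], TCP at [0.625, -0, 0.246] pointing down, gripper open.
Joint ranges: [-2.62, 2.62], [-0.44, 2.09], [-1.27, 1.32], [0.08, 2.57], [-1.32, 4.46], [0.12, 2], [-2.74, 2.74]. Speed limits (rad/s): [2.22, 2.22, 3.01, 3.01, 3.14, 3.14, 3.14].

### API

Orientations are given as a rotation vector (axis times angle).
In Python, from cell import arm gives the robot as it stands.
- The arm moves only by the tool arm_command, never from a script. Its argument "targets" is a list that holds one entry, the list of rows, each a list of 6 numbers: the shift along the tool's x, y, z in m, then the turn, a rotation vector about the tool's x, y, z in rad. A call has 1 to 10 rows; each row shifts and turns the commanded pose from where the row before left it, along the tool's axes as they then stand; what a row does not reach is not made up. A row lasts 1/8 s, in which the tool goes at most 62.5 mm and 10.7 degrees, less where a joint would pass 70% of its speed; a pose out of reach is approached as far as the arm can. A call with a gripper value outside its range is refused whole. "jaw" is the finger opening in m, from 0 to 0.0918, set as the call begins (left out, the last holds). The fingers move at their own pace and stop on an object; "newtons" is the grip in N (left out, the last holds). Time passes only in rows, so rows that do not move let the fingers close. It gives the time, the measured TCP pose, the force, the opening and the grip force at its end, in the units of the state.
- arm.observe(): the state, without advancing time (a new reading comes with each control period).
- arm.get_image(name): name is "scene" or "side" or "wrist"; returns a dict with "pixels" (400x640x3 uint8, red, green, blue), "z_map" (400x640 float32, m along the optical axis (not along the pixel's ray), 0 where there is no reading), "fx", "fy", "cx", "cy" (pixels), "xyz" and "rotation" of the camera in the world; the wrist camera has in their place "T_tool_cam" (4x4, takes a point from camera to tool coordinates, whose origin is the TCP and whose axes are the flange's). Camera axes: x right, y down, z forward; pixel columns grow to the right and rows downward; lengths in m; the calibration is good to about 2 mm. The wrist camera is an equidistant fisheye: a pixel r from the principal point sees the ray r / f radians off the axis. A picture is of the moment at which its call begins: read the wrist's pose just before it.
- arm.sign_off(): hands the job in; it is judged then, once.
The state is a dict: "clock": time; "joints": joint angles; "dq": joint speeds; "joint_efforts": joint torques, N m; "position": TCP position; "ee_rot": TCP orientation; "force": force on the tool from outside, world axes, zero at the start; "ft_torque": the same for the moment, N m; "width": opening from 0.0 (shut) to 1.0 (fully open); "gripper_force": force on a finger pad.
Only numpy, scipy, OpenCV 4.12 (cv2) and the standard library are available. Lean on these libraries where they do the work, as an engineer would, in place of code of your own. Each camera call takes 0.05 s, during which the arm holds its last target. There are 200 camera calls.

## Working session

There is one attempt and no reset: what is moved stays moved. The work goes in short steps, Python scripts to look and compute and a tool call to move; the robot and the scene stay as the last step left them, time stands still between calls to the robot, and variables do not carry over. Pictures are saved under pics/ and viewed, at most 10 in all, crops included, and the job is handed in when it is done.

Besides the shell and the picture viewer there is one more tool, called after ">>>" as name(argument=value, ...) on one line, values as JSON. arm_command: Moves the arm, as the interface text tells. Its arguments: {"type":"object","properties":{"targets":{"type":"array","items":{"type":"array","items":{"type":"array","items":{"type":"number"}}}},"jaw":{"type":"number"},"newtons":{"type":"number"}},"required":["targets"]}

```bash
mkdir -p pics; cat > h.py <<'E'
import numpy as np, cv2
from cell import arm
from scipy.spatial.transform import Rotation as R
def snap(n,f):
    i=arm.get_image(n); cv2.imwrite(f'pics/{f}.png',i['pixels'][:,:,::-1]); np.save(f'pics/{f}_z.npy',i['z_map'])
    return i
def cloud(i):
    z=i['z_map']; v,u=np.mgrid[:400,:640]
    p=np.stack([(u-i['cx'])/i['fx']*z,(v-i['cy'])/i['fy']*z,z],-1)
    r=np.array(i['rotation']); 
    if r.shape!=(3,3): r=R.from_rotvec(r).as_matrix()
    return p@r.T+np.array(i['xyz'])
E
python3 - <<'E'
from h import *
s=arm.observe();print(s)
for n in('scene','side'):
    i=snap(n,n); print(n,i['xyz'],np.shape(i['rotation'])); np.save(f'pics/{n}_c.npy',cloud(i))
E
```

```text
{'clock': 0.0, 'joints': array([-0.10259806,  0.43527213,  0.02499841,  1.57409332, -0.01161526,
        1.1339919 , -0.07506747]), 'dq': array([-0.00093876,  0.0015637 , -0.00026935, -0.00115284, -0.00151196,
       -0.00110444,  0.00011213]), 'joint_efforts': array([ 3.89017032e-04, -6.67853522e+01,  9.84863900e-01, -3.14464223e+01,
       -6.05165795e-02,  4.27553023e-02,  1.12382318e-04]), 'position': array([ 6.24520364e-01, -6.55671137e-05,  2.44916164e-01]), 'ee_rot': array([-2.22078314e+00, -2.22063054e+00,  1.95134123e-03]), 'force': array([ 0.31074395, -0.0326931 , -0.08158734]), 'ft_torque': array([0.01440141, 0.05687408, 0.03161598]), 'gripper_force': 0.0, 'width': 0.9992356862712126}
scene [1.38028739 0.42462922 1.02616127] (3,)
side [0.11607017 0.70168346 0.58984736] (3,)
```

View pics/scene.png

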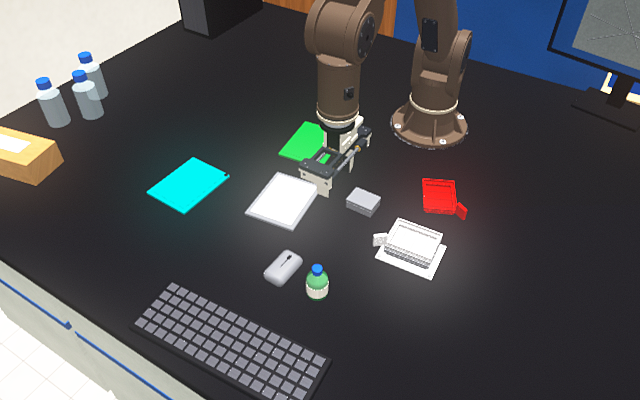

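View pics/side.png

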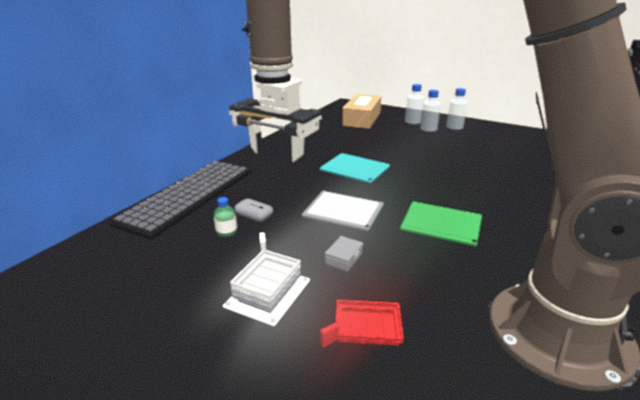

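The scene view shows the white stack at about (413,243), with its tab at (379,240). The white pad is at (283,200), the slide box at (363,202), the mouse at (283,267) and the bottle at (317,283). The side view shows the stack at (267,280), the tab at (263,242) and the pad at (343,210).

```bash
python3 - <<'E'
from h import *
for n,(u0,u1,v0,v1),(pu0,pu1,pv0,pv1) in (('scene',(365,450,205,280),(243,320,168,232)),('side',(220,315,228,325),(300,388,188,232))):
    c=np.load(f'pics/{n}_c.npy'); im=cv2.imread(f'pics/{n}.png')
    s=c[v0:v1,u0:u1].reshape(-1,3)
    m=(s[:,2]>.052)&(s[:,2]<.0655); r=cv2.minAreaRect((s[m,:2]*1000).astype(np.float32)); print(n,'rim',m.sum(),r, cv2.boxPoints(r).round().tolist())
    t=s[(s[:,2]>.068)&(s[:,2]<.1)]; print('tab',len(t),t.mean(0),t.min(0),t.max(0),cv2.minAreaRect((t[:,:2]*1000).astype(np.float32)))
    m=(s[:,2]>.002)&(s[:,2]<.010)&(im[v0:v1,u0:u1].min(-1).ravel()>100); print('plate',cv2.minAreaRect((s[m,:2]*1000).astype(np.float32)))
    q=c[pv0:pv1,pu0:pu1].reshape(-1,3); m=(q[:,2]>.005)&(q[:,2]<.016)&(im[pv0:pv1,pu0:pu1].min(-1).ravel()>120)
    print('pad',cv2.minAreaRect((q[m,:2]*1000).astype(np.float32)),q[m].mean(0))
c=np.load('pics/scene_c.npy')
for k,(u,v) in dict(box=(363,197),mouse=(283,262),bottle=(317,268),green=(310,140)).items(): print(k,c[v,u])
E
```

```text
scene rim 557 ((545.6365356445312, 170.41104125976562), (113.84346771240234, 145.09982299804688), 4.065131187438965) [[484.0, 239.0], [494.0, 94.0], [608.0, 102.0], [597.0, 247.0]]
tab 109 [0.59470948 0.11701886 0.08027865] [0.57709925 0.10031284 0.06812619] [0.6077209  0.13077144 0.08957003] ((592.8386840820312, 116.57339477539062), (15.696634292602539, 34.42607498168945), 38.87911605834961)
plate ((518.1077880859375, 139.14764404296875), (167.70008850097656, 233.71768188476562), 4.323501110076904)
pad ((551.7034301757812, -202.08595275878906), (194.8302459716797, 154.1900177001953), 6.8295674324035645) [ 0.55921619 -0.19783829  0.01180594]
side rim 613 ((536.0648803710938, 179.93515014648438), (92.53498077392578, 122.75096893310547), 4.149137020111084) [[485.0, 238.0], [494.0, 115.0], [587.0, 122.0], [578.0, 244.0]]
tab 68 [0.58819896 0.11925397 0.08093049] [0.57773149 0.10255675 0.0680212 ] [0.60542411 0.12835142 0.0860667 ] ((590.9526977539062, 115.76348114013672), (9.972209930419922, 32.92515182495117), 40.922119140625)
plate ((589.9428100585938, 119.89765930175781), (183.6955108642578, 351.26239013671875), 42.32132339477539)
pad ((551.2075805664062, -201.18768310546875), (189.4532012939453, 153.94065856933594), 6.9988250732421875) [ 0.54692336 -0.19420799  0.00949039]
box [ 0.45173177 -0.00436665  0.03731269]
mouse [ 0.75270625 -0.06423683  0.03312562]
bottle [0.76710301 0.04275722 0.09787966]
green [ 0.28606143 -0.28355761  0.01080103]
```

>>> arm_command(targets=[[[0.037, -0.01, 0.025, 0, 0, 0], [0.037, -0.01, 0.03, 0, 0, 0], [0.037, -0.01, 0.03, 0, 0, 0], [0, 0, 0, 0, 0, -0.1434], [0, 0, 0, 0, 0, -0.1434], [0, 0, 0, 0, 0, -0.1434], [0, 0, 0, 0, 0, -0.1434], [0, 0, 0, 0, 0, -0.1434], [0, 0, 0, 0, 0, 0], [0, 0, 0, 0, 0, 0]]], jaw=0.06, newtons=55)

```text
clock: 1.35
position: [0.5949, 0.1109, 0.1605]
ee_rot: [-1.305, -2.857, 0.0]
force: [-0.6, 0.2, -0.5]
width: 0.656
gripper_force: 0.0
```

```bash
python3 - <<'E'
from h import *
s=arm.observe();i=snap('wrist','w1')
T=np.array(i['T_tool_cam']); Rw=R.from_rotvec(s['ee_rot']).as_matrix(); print(s['position'],s['width'],Rw.round(3).tolist())
z=i['z_map'].astype(float);v,u=np.mgrid[:400,:640];a=(u-i['cx'])/i['fx'];b=(v-i['cy'])/i['fy'];r=np.hypot(a,b)+1e-9;k=np.tan(np.minimum(r,1.4))/r
p=np.stack([a*k*z,b*k*z,z],-1); pt=p@T[:3,:3].T+T[:3,3]; w=pt@Rw.T+s['position']; w[z==0]=-9; w[r>1.35]=-9
np.save('pics/w1_c.npy',w)
near=(np.linalg.norm(w[...,:2]-[.56,.15],axis=-1)<.14)
t=w[near&(w[...,2]>.076)&(w[...,2]<.092)]; print('tab',len(t),t.mean(0),cv2.minAreaRect((t[:,:2]*1000).astype(np.float32)))
t=w[near&(w[...,2]>.055)&(w[...,2]<.065)]; q=cv2.minAreaRect((t[:,:2]*1000).astype(np.float32));print('rim',len(t),q,cv2.boxPoints(q).round().tolist())
E
```

```text
[0.59487894 0.11091422 0.16053092] 0.6561388334368993 [[-0.655, 0.756, -0.0], [0.756, 0.655, -0.0], [0.0, -0.0, -1.0]]
tab 592 [0.59248412 0.11592286 0.08450448] ((593.2742309570312, 114.9831771850586), (9.117707252502441, 34.33800506591797), 40.912200927734375)
rim 2452 ((537.5697021484375, 180.70819091796875), (92.18346405029297, 120.8595199584961), 3.8983957767486572) [[487.0, 238.0], [496.0, 117.0], [588.0, 124.0], [579.0, 244.0]]
```

View pics/w1.png

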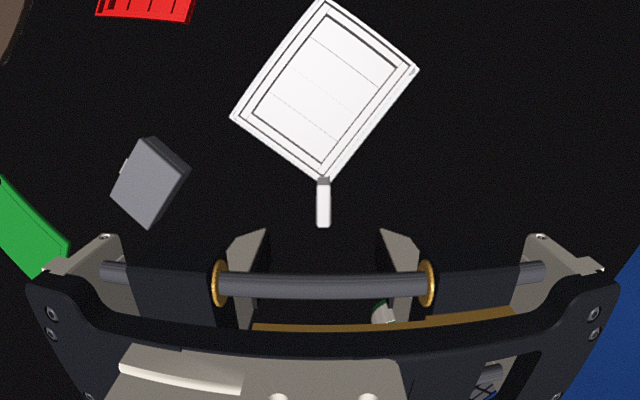

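The wrist view shows the tab at (323,203), between the fingers and pointing at them, with the tray at (325,90). I only need a 2 mm correction before going down and closing.

>>> arm_command(targets=[[[-0.002, 0.0015, 0.03, 0, 0, 0], [0, 0, 0.03, 0, 0, 0], [0, 0, 0.0285, 0, 0, 0], [0, 0, 0, 0, 0, 0], [0, 0, 0, 0, 0, 0]]])

```text
clock: 2.02
position: [0.598, 0.1107, 0.0732]
ee_rot: [1.301, 2.858, 0.001]
force: [0.6, 1.0, 0.7]
width: 0.653
gripper_force: 0.0
```

>>> arm_command(targets=[[[0, 0, 0, 0, 0, 0], [0, 0, 0, 0, 0, 0], [0, 0, 0, 0, 0, 0], [0, 0, 0, 0, 0, 0], [0, 0, 0, 0, 0, 0], [0, 0, 0, 0, 0, 0]]], jaw=0, newtons=50)

```text
clock: 2.78
position: [0.5974, 0.1103, 0.0722]
ee_rot: [-1.301, -2.859, 0.0]
force: [-0.4, -1.0, 0.3]
width: 0.104
gripper_force: 50.0
```

>>> arm_command(targets=[[[0.00115, 0, -0.00474, 0, -0.03, 0], [0.00115, 0, -0.00474, 0, -0.03, 0], [0.00115, 0, -0.00474, 0, -0.03, 0], [0.00115, 0, -0.00474, 0, -0.03, 0], [0.00115, 0, -0.00474, 0, -0.03, 0], [0.00115, 0, -0.00474, 0, -0.03, 0], [0, 0, 0, 0, 0, 0], [0, 0, 0, 0, 0, 0], [0, 0, 0, 0, 0, 0]]])

```text
clock: 3.9
position: [0.5918, 0.1171, 0.1]
ee_rot: [1.233, 2.708, -0.111]
force: [1.1, 1.0, -1.0]
width: 0.107
gripper_force: 50.0
```

```bash
python3 - <<'E'
from h import *
i=snap('side','s2'); cv2.imwrite('pics/s2c.png',cv2.resize(i['pixels'][190:340,190:340,::-1],(600,600)))
i=snap('scene','c2'); c=cloud(i)
t=c[200:285,365:455].reshape(-1,3); t=t[(t[:,2]>.05)&(np.linalg.norm(t[:,:2]-[.537,.18],axis=1)<.07)]
d=(t[:,:2]-[.5375,.1807])@[.655,-.756]
for a in np.arange(-.07,.08,.02):
    m=abs(d-a)<.01
    if m.sum()>5: print(a.round(3),np.percentile(t[m,2],90).round(4))
E
```

```text
-0.07 0.0633
-0.05 0.0656
-0.03 0.0675
-0.01 0.071
0.01 0.075
0.03 0.2062
0.05 0.2092
0.07 0.2117
```

View pics/s2c.png

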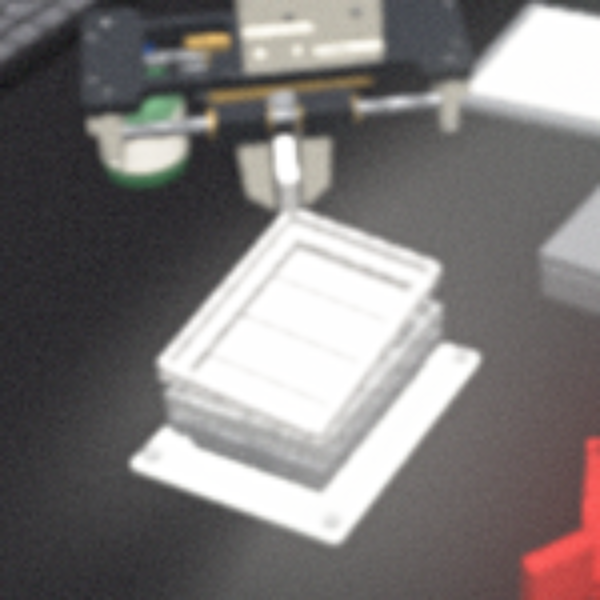

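The crop shows the tray tilted in the grip, with the tab corner up at (290,210). The far corner at (325,440) is still down in the nest. I'll tilt it a little more for margin while keeping the far corner down.

>>> arm_command(targets=[[[0.00115, 0, -0.0042, 0, -0.03, 0], [0.00115, 0, -0.0042, 0, -0.03, 0], [0, 0, 0, 0, 0, 0], [0, 0, 0, 0, 0, 0], [0, 0, 0, 0, 0, 0]]])

```text
clock: 4.62
position: [0.589, 0.12, 0.1077]
ee_rot: [1.21, 2.658, -0.145]
force: [0.3, 0.2, 2.1]
width: 0.104
gripper_force: 50.0
```

```bash
python3 - <<'E'
from h import *
i=snap('scene','c3'); c=cloud(i)
c0=np.load('pics/scene_c.npy')
for q in(c0,c):
    t=q[200:285,365:455].reshape(-1,3); t=t[(t[:,2]>.05)&(t[:,2]<.1)&(np.linalg.norm(t[:,:2]-[.537,.18],axis=1)<.076)]
    d=(t[:,:2]-[.5375,.1807])@[.655,-.756]
    print([(a.round(3),np.percentile(t[abs(d-a)<.005,2],95).round(4)) for a in np.arange(-.07,.04,.02) if (abs(d-a)<.005).sum()>5])
s=arm.observe(); Rw=R.from_rotvec(s['ee_rot']).as_matrix(); print(s['position'],Rw.round(3).tolist(),s['force'])
print('world up in tool axes',Rw.T@[0,0,1],'pad centre',Rw)
E
```

```text
[(np.float64(-0.07), np.float64(0.0629)), (np.float64(-0.05), np.float64(0.0632)), (np.float64(-0.03), np.float64(0.0628)), (np.float64(-0.01), np.float64(0.0643)), (np.float64(0.01), np.float64(0.063)), (np.float64(0.03), np.float64(0.0633))]
[(np.float64(-0.07), np.float64(0.0622)), (np.float64(-0.05), np.float64(0.0668)), (np.float64(-0.03), np.float64(0.0712)), (np.float64(-0.01), np.float64(0.076)), (np.float64(0.01), np.float64(0.0804)), (np.float64(0.03), np.float64(0.0788))]
[0.58902548 0.12003821 0.10773587] [[-0.638, 0.754, 0.156], [0.733, 0.657, -0.179], [-0.237, 0.0, -0.971]] [-0.2175957   0.87527227  1.23405615]
world up in tool axes [-2.37159131e-01  4.41710426e-05 -9.71470815e-01] pad centre [[-6.37922994e-01  7.54182380e-01  1.55766466e-01]
 [ 7.32673052e-01  6.56665010e-01 -1.78833060e-01]
 [-2.37159131e-01  4.41710426e-05 -9.71470815e-01]]
```

The tilt measures 0.23 rad and the far edge is at its starting height, so the peel step is met. Next is the straight lift.

>>> arm_command(targets=[[[-0.0012, 0, -0.0049, 0, 0, 0], [-0.0012, 0, -0.0049, 0, 0, 0], [-0.0012, 0, -0.0049, 0, 0, 0], [-0.0012, 0, -0.0049, 0, 0, 0], [-0.0024, 0, -0.0097, 0, 0, 0], [-0.0024, 0, -0.0097, 0, 0, 0], [-0.0036, 0, -0.0146, 0, 0, 0], [-0.0036, 0, -0.0146, 0, 0, 0], [0, 0, 0, 0, 0, 0], [0, 0, 0, 0, 0, 0]]])

```text
clock: 5.92
position: [0.5889, 0.12, 0.178]
ee_rot: [1.209, 2.658, -0.146]
force: [-0.2, -0.7, -1.9]
width: 0.108
gripper_force: 50.0
```

```bash
python3 - <<'E'
from h import *
i=snap('side','s4'); cv2.imwrite('pics/s4c.png',cv2.resize(i['pixels'][140:340,170:370,::-1],(600,600)))
s=arm.observe(); print(s['position'],s['ee_rot'],s['force'],s['gripper_force'],s['width'])
E
```

```text
[0.58873477 0.11998933 0.17763592] [ 1.20910132  2.65799065 -0.14654523] [-0.4360489  -0.18586855 -0.75734603] 49.99961256980896 0.10450324420205344
```

View pics/s4c.png

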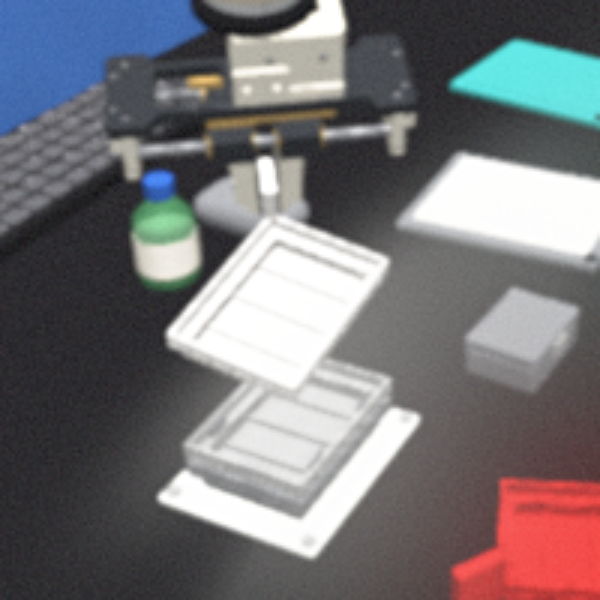

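The tray is clear of the stack at (280,300), and the lower tray is still seated at (290,440). I'll level it, then carry it over.

>>> arm_command(targets=[[[0, 0, 0, 0, 0.06, 0], [0, 0, 0, 0, 0.06, 0], [0, 0, 0, 0, 0.06, 0], [0, 0, 0, 0, 0.06, 0], [-0.007, -0.005, 0, 0, 0, 0], [-0.013, -0.01, 0, 0, 0, 0], [-0.02, -0.0154, 0, 0, 0, 0], [-0.02, -0.0154, 0, 0, 0, 0], [-0.02, -0.0154, 0, 0, 0, 0], [-0.02, -0.0154, 0, 0, 0, 0]]])

```text
clock: 7.22
position: [0.5966, -0.0071, 0.178]
ee_rot: [1.3, 2.859, -0.002]
force: [-0.7, -0.6, -2.0]
width: 0.106
gripper_force: 50.0
```

>>> arm_command(targets=[[[-0.025, -0.0192, 0, 0, 0, 0], [-0.025, -0.0192, 0, 0, 0, 0], [-0.025, -0.0192, 0, 0, 0, 0], [-0.025, -0.0192, 0, 0, 0, 0], [-0.025, -0.0192, 0, 0, 0, 0], [-0.025, -0.0192, 0, 0, 0, 0], [-0.025, -0.0192, 0, 0, 0, 0], [-0.02, -0.0154, 0, 0, 0, 0], [-0.01, -0.008, 0, 0, 0, 0], [0, 0, 0, 0, 0, 0]]])

```text
clock: 8.48
position: [0.6123, -0.2646, 0.1779]
ee_rot: [-1.303, -2.859, 0.001]
force: [-0.6, 1.2, -0.7]
width: 0.105
gripper_force: 50.0
```

```bash
python3 - <<'E'
from h import *
s=arm.observe(); P=s['position']; Rw=R.from_rotvec(s['ee_rot']).as_matrix()
tc=P+Rw@[.092,0,.024]; print(P,tc,Rw.T@(np.array([.5515,-.2015,.115])-tc),Rw[:,2],s['width'])
E
```

```text
[ 0.61225377 -0.26462528  0.1778899 ] [ 0.55187733 -0.19521362  0.15387518] [-0.00449003 -0.00438335  0.03887887] [-4.04746299e-04 -5.64003510e-04 -9.99999759e-01] 0.10452688995178626
```

>>> arm_command(targets=[[[-0.002, -0.002, 0.013, 0, 0, 0], [-0.0025, -0.0025, 0.013, 0, 0, 0], [0, 0, 0.012, 0, 0, 0], [0, 0, 0, 0, 0, 0], [0, 0, 0, 0, 0, 0], [0, 0, 0, 0, 0, 0], [0, 0, 0, 0, 0, 0], [0, 0, 0, 0, 0, 0]]])

```text
clock: 9.48
position: [0.6124, -0.2702, 0.1403]
ee_rot: [1.301, 2.859, 0.0]
force: [-0.3, 0.1, -0.2]
width: 0.103
gripper_force: 50.0
```

```bash
python3 - <<'E'
from h import *
i=snap('scene','c5'); j=snap('side','s5')
a=i['pixels'][130:330,200:500]; b=j['pixels'][120:330,200:500]
cv2.imwrite('pics/f.png',cv2.resize(np.vstack([a,b])[:,:,::-1],None,fx=1.4,fy=1.4))
s=arm.observe(); P=s['position']; Rw=R.from_rotvec(s['ee_rot']).as_matrix(); print(P,P+Rw@[.092,0,.024],s['gripper_force'])
for q in (i,j):
    c=cloud(q).reshape(-1,3); t=c[(np.linalg.norm(c[:,:2]-[.5515,-.2015],axis=1)<.073)&(c[:,2]>.085)&(c[:,2]<.14)]; A=np.c_[t[:,:2]-[.5515,-.2015],np.ones(len(t))]; print(np.linalg.lstsq(A,t[:,2],rcond=None)[0],cv2.minAreaRect((t[:,:2]*1000).astype(np.float32)))
E
```

```text
[ 0.61236551 -0.27018086  0.14020575] [ 0.55191785 -0.20083065  0.11619266] 49.99971628189087
[-0.00679113  0.02078288  0.11558816] ((551.6048583984375, -197.25421142578125), (96.07208251953125, 122.82492065429688), 5.4291582107543945)
[0.01034565 0.00549639 0.11502714] ((551.10791015625, -200.55609130859375), (93.1529541015625, 125.7060317993164), 5.323112964630127)
```

View pics/f.png

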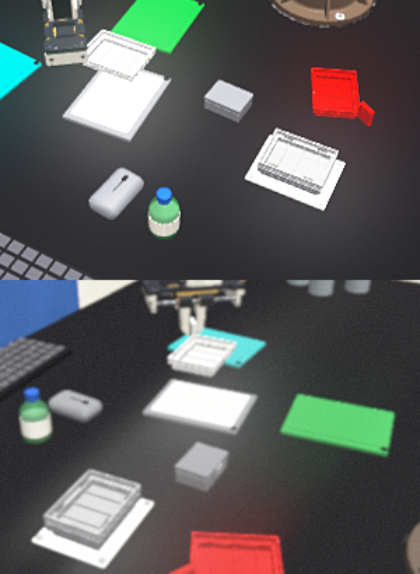

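The picture shows the tray held level above the white pad, at (120,52) in the upper view and (203,353) in the lower one. The lower tray is seated, and the bottle, mouse and box haven't moved.

```bash
python3 -c "
from cell import arm
print(arm.sign_off())"
```

```text
the job is handed in; nothing more can be done
None
```

The job is handed in: the top tray was peeled off tab corner first (about 13° of tilt) and is held level over the light pad, about 10 cm up; the lower tray is still seated and the bottle, mouse and slide box look unmoved.

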